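# Release a jammed centrifuge lid with the release rod

## Task

The lid of the bench centrifuge is locked. Take the long slim release rod from the tool stand, push it straight down through the narrow slot in the centrifuge's front deck to press the hidden latch tab fully down, so that the lid pops ajar, then hang the rod back upright in the hole of the stand it came from. Leave the short tamper in its place, and do not put the fingers on the tab.

Things in the scene. Friction and masses are not known exactly. Their poses are not given: they have to be found in the camera images.
- rod_grip (a point): Release rod, 70 g, hanging upright by its flange in one hole of the stand: steel shaft 10 mm diameter, 85 mm long; flange 34 mm diameter, 5 mm thick; above it a plain straight black grip, 16 mm diameter, 50 mm tall. This point is the grip's centre on the axis, z up the rod. Below it: flange top 25 mm, flange underside 30 mm, rod tip 115 mm. Fits stand and slot at any yaw.
- tamper_grip (a point): The other tool in the stand, to be left alone: the same flange, but a black mushroom-shaped knob 34 mm wide on top and a short thick shaft (16 mm diameter, 30 mm long). This point is on its axis, 20 mm above the flange's underside; z up. Its top stands 130 mm above the worktop, so a rod carried over it must be lifted higher than that.
- stand: Fixed open aluminium tool stand, 70 mm (x) by 180 mm (y), plate top 95 mm above the worktop. Origin: centre of its underside. Two round holes of 22 mm diameter in the plate, at y = -50 and +50 mm; which tool hangs in which varies. The rod must be raised 90 mm to leave it.
- release_slot (a point): Centre of the slot at the top of the front deck of the white centrifuge (fixed, 210 x 180 mm, deck 90 mm high). Black-rimmed slot 20 mm wide (x, towards the lid) by 40 mm long (y), z up; deck 10 mm thick. The latch tab is a flat plate under the whole slot, top 35 mm below this point. The lid's front edge is 40 mm behind this point.
- tab (a joint): How far the hidden latch tab is pressed straight down: 0 up (lid locked), 0.012 m at its stop, 47 mm below the slot point. It resists with about 4 to 6 N and stays where it is left.
- lid (a joint): Opening angle of the centrifuge's flat grey lid, hinged at its far edge: 0 locked shut. It rises only as the tab is pressed, in proportion, to about 0.25 rad (front edge 32 mm up) with the tab fully down, and stays there.
Mind the look-alikes: they are no part of the job. Leave any red look-alike of the part that bears rod_grip alone.

How it is judged (in metres and radians):
On the way:
1. the held rod, through the slot, presses the latch tab down until the lid is ajar (value of joint lid above 0.18 rad and contact force between rod and tab above 0.5 N and contact force between the fingers and rod above 0.5 N), for 0.05 s.
At the end, for the whole second after the job is handed in: The lid is ajar by more than 0.18 rad; the rod hangs at rest in its own hole of the stand, its grip within 20 mm of where it was and within 10 degrees of upright; the tamper is within 30 mm of where it was (value of joint lid above 0.18 rad and distance of rod_grip from where it was at the start of the episode below 0.02 m and angle between rod_grip's own z axis and vertical below 0.17 rad and linear speed of rod below 0.02 m/s and distance of tamper_grip from where it was at the start of the episode below 0.03 m); the robot touches nothing.
It fails at once if the fingers press on the latch tab (contact force between the fingers and tab above 0.5 N).
It fails at once if the tamper is taken out of its place (distance of tamper_grip from where it was at the start of the episode above 0.03 m).
It also fails if it takes over 58 s, if anything falls off the work surface, if the arm or the gripper's body presses on something with over 40 N, if the wrist force passes 120 N, or if a joint passes its speed limit or range.

## Robot

A 7-joint arm with a two-finger parallel gripper is mounted at the origin on the work surface; the furniture and walls round the work are solid. World frame = base frame: x ahead of the robot, y to its left, z up, the work surface at z = 0. Lengths are in mm, angles in rad, forces in N, time in s.
With the tool pointing down it reaches from about 400 to 900 mm from the base axis. Payload 5.5 kg.
Tool frame: the origin (TCP) lies on the centre line of the jaws, within the pads' length; the fingertips stand 25 mm ahead of it and the grasp point (between the pads) lies 6 mm ahead of it; z points along the fingers, y is the line along which they close (so a half turn about z gives the same grasp; the last joint's range is limited). The gripper opens to 92 mm and grips with 3 to 60 N. Pads are 19 mm wide; open, the fingers measure 130 mm over their backs; the gripper's body (75 mm by 190 mm) begins 47 mm behind the grasp point.
Start: joints at [1.462, 0.501, -0.427, 1.55, 0.221, 1.138, -0.21], TCP at [236.172, -605.576, 251.729] pointing down, gripper open.
Joint ranges: [-2.88, 2.88], [-0.31, 2.03], [-1.54, 1.56], [0.2, 2.42], [-1.41, 4.55], [0.19, 2.02], [-2.57, 2.57]. Speed limits (rad/s): [2.57, 2.57, 3.14, 3.14, 3.14, 3.14, 3.14].

## Interface

Orientations are given as a unit quaternion [w, x, y, z].
In Python, from bench import ctrl, set_gripper, inverse_kinematics, camera, look_for, place_of gives the robot as it stands. Calls block until the motion is done:
- ctrl.move_pose(position, orientation): joint-space move of the TCP to a pose.
- ctrl.move_l(position, frame=None, speed=150, guard=None): straight line of the TCP; frame=None keeps the orientation; speed is the mean speed in mm/s. With guard (N) it stops when the force on the tool has changed by that much, and returns True; else False.
- ctrl.set_joints(angles): joint-space move.
- set_gripper(opening, grip_force=None): opening from 0.0 (shut) to 1.0 (fully open); grip_force is the grip in N (None keeps the last); returns when the fingers have stopped.
- ctrl.sleep(seconds).
- inverse_kinematics(position, orientation): joint angles nearest the present ones, or None.
- camera(name): name is "side" or "top" or "wrist"; returns a dict with "image" (420x560x3 uint8, red, green, blue), "vfov" (degrees; the focal length in pixels is half the picture's height over the tangent of half this angle, whatever the lens; pixels are square), "cx", "cy" (the principal point, pixels), "xyz" and "rotation" of the camera in the world. Camera axes: x right, y up, looking along -z (the intrinsics and any distortion apply to the point x, -y, -z); pixel columns grow to the right and rows downward; lengths in mm; the calibration is good to about 2 mm. A picture is of the moment at which its call begins. There is no depth.
A pose or a line that the arm cannot do raises ctrl.Unreachable and nothing moves.
- ctrl.close_job(): hands the job in; it is judged then, once.
Trained networks look in a picture, given as the dict that the camera call returned (one of the last four; its "shot" number tells which), for a name from the list of things; names that differ only in an ending like _2 or _b are one class to them, and where a whole thing is asked for, a point or a joint stands for the part that bears it (a point fixed in the world has none). Each returns a list of dicts, best first, with "confidence" (0 to 1); they miss things now and then, are a little off and sometimes report something else, mostly with a low value. They report only what shows in the picture. A call takes as long as a camera call. They do not tell look-alikes from the thing itself.
- look_for(picture, name): "rect" ([left, top, right, bottom] in pixels, round what is visible of it).
- place_of(picture, name): "pixel" ([row, column] in pixels: a listed point, or the origin of a listed thing).
Readings, each from a call of its own:
- ctrl.current_t(): time.
- ctrl.current_joint_positions(): joint angles.
- ctrl.current_joint_velocities(): joint speeds.
- ctrl.current_joint_efforts(): joint torques, N m.
- ctrl.current_eef_pos(): TCP position.
- ctrl.current_tcp_rot(): TCP orientation.
- ctrl.current_ft_force(): force on the tool from outside, world axes, zero at the start.
- ctrl.current_moment(): the same for the moment, N m.
- ctrl.current_grip_width(): opening from 0.0 (shut) to 1.0 (fully open).
- ctrl.current_finger_force(): force on a finger pad.
Only numpy, scipy, OpenCV 4.12 (cv2) and the standard library are available. Lean on these libraries where they do the work, as an engineer would, in place of code of your own. Each camera call takes 0.05 s, during which the arm holds its last target. There are 200 camera calls.

## Working session

There is one attempt and no reset: what is moved stays moved. The work goes in short steps, each a Python script; the robot and the scene stay as the last script left them, time stands still between calls to the robot, and variables do not carry over. Pictures are saved under pics/ and viewed, at most 10 in all, crops included, and the job is handed in when it is done.

```bash
ls; mkdir -p pics; cat > h.py <<'E'
from bench import ctrl, set_gripper, inverse_kinematics, camera, look_for, place_of
import numpy as np, cv2
def K(c):
    h=c["image"].shape[0]; f=h/2/np.tan(np.radians(c["vfov"])/2); return f
def ray(c,px):
    f=K(c); r,co=px
    d=np.array([(co-c["cx"])/f,-(r-c["cy"])/f,-1.0])
    R=np.array(c["rotation"]); 
    d=R@d; return np.array(c["xyz"],float),d/np.linalg.norm(d)
def atz(c,px,z):
    o,d=ray(c,px); return o+d*(z-o[2])/d[2]
def tri(rs):
    A=0;b=0
    for o,d in rs:
        P=np.eye(3)-np.outer(d,d); A=A+P; b=b+P@o
    return np.linalg.solve(A,b)
def proj(c,p):
    v=np.array(c["rotation"]).T@(np.array(p)-c["xyz"]); f=K(c)
    return c["cy"]-f*v[1]/-v[2], c["cx"]+f*v[0]/-v[2]
def save(c,n): cv2.imwrite("pics/"+n,cv2.cvtColor(c["image"],cv2.COLOR_RGB2BGR))
E
python3 - <<'E'
from h import *
for n in ["side","top","wrist"]:
    c=camera(n); print(n,{k:(np.round(v,3).tolist() if k!='shot' else v) for k,v in c.items() if k!="image"})
    save(c,n+"0.png")
    for o in ["rod_grip","tamper_grip","stand","release_slot"]:
        print(o,[(round(d["confidence"],2),np.round(d["pixel"],1).tolist()) for d in place_of(c,o)])
a=[cv2.imread(f"pics/{n}0.png") for n in("side","top")]
cv2.imwrite("pics/a.png",cv2.resize(np.vstack(a),(560,600)) if 0 else a[0])
print(ctrl.current_t(),ctrl.current_tcp_rot())
E
```

```text
pics
side {'vfov': 52.46, 'cx': 277.434, 'cy': 208.234, 'xyz': [548.2, -919.893, 556.846], 'rotation': [0.867, 0.499, 0.002, -0.006], 'shot': 1}
rod_grip [(0.82, [294.3, 209.1]), (0.76, [240.8, 286.6]), (0.67, [250.2, 233.5]), (0.6, [246.1, 177.0])]
tamper_grip [(0.85, [227.9, 234.4])]
stand [(0.56, [289.8, 238.4])]
release_slot []
top {'vfov': 52.285, 'cx': 277.866, 'cy': 208.31, 'xyz': [477.955, -164.805, 1083.639], 'rotation': [0.71, 0.029, -0.022, -0.703], 'shot': 2}
rod_grip [(0.56, [239.4, 356.1]), (0.51, [253.8, 397.4]), (0.49, [201.0, 331.2]), (0.46, [285.5, 340.8])]
tamper_grip [(0.44, [244.0, 313.3])]
stand [(0.84, [241.2, 327.0])]
release_slot [(0.88, [237.2, 183.7])]
wrist {'vfov': 62.922, 'cx': 274.382, 'cy': 200.507, 'xyz': [304.667, -580.126, 385.009], 'rotation': [0.818, -0.113, 0.077, -0.559], 'shot': 3}
rod_grip []
tamper_grip []
stand []
release_slot []
0.75 [3.79411896e-05 9.82766918e-01 1.84849081e-01 5.28800170e-06]
```

View pics/side0.png

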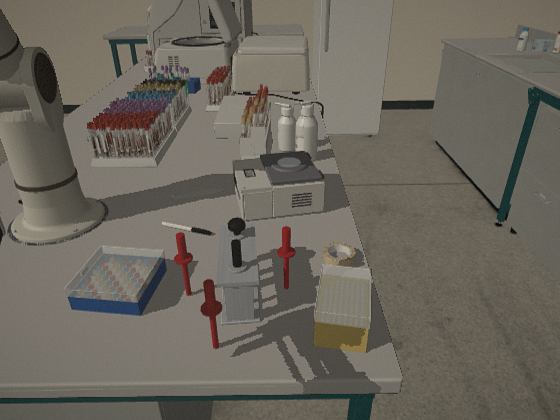

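View pics/top0.png

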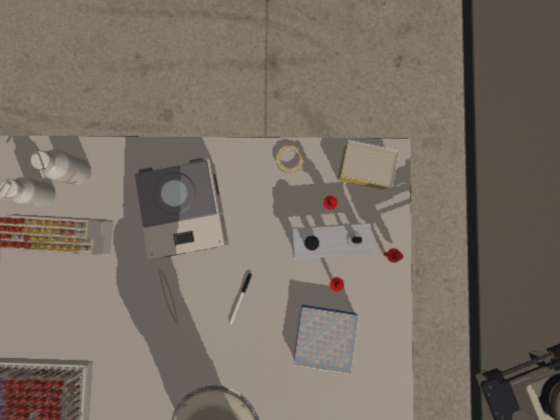

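```bash
python3 - <<'E'
s=open('h.py').read()
s=s.replace('np.array(c["rotation"])','Rm(c)').replace('def K(c)','''from scipy.spatial.transform import Rotation as Rot
def Rm(c):
    w,x,y,z=c["rotation"]; return Rot.from_quat([x,y,z,w]).as_matrix()
def K(c)''',1)
s+='''
def down(yaw):
    # tool z down, tool y axis at angle yaw (from world x)
    y=np.array([np.cos(yaw),np.sin(yaw),0]); z=np.array([0,0,-1.]); x=np.cross(y,z)
    q=Rot.from_matrix(np.c_[x,y,z]).as_quat(); return [q[3],q[0],q[1],q[2]]
'''
open('h.py','w').write(s)
E
python3 - <<'E'
from h import *
s=camera("side"); t=camera("top")
m=lambda a,b: tri([ray(s,a),ray(t,b)]).round(1)
# refine via networks: rod black (side ~250,234 ; top 239,356)
print("rod",m((250.2,233.5),(239.4,356.1)), atz(t,(239.4,356.1),125), atz(s,(250.2,233.5),125))
print("tamper",m((227.9,234.4),(244,313.3)),atz(t,(244,313.3),115))
print("stand",m((289.8,238.4),(241.2,327)),atz(t,(241.2,327),0))
print("slot",atz(t,(237.2,183.7),90))
for a in [(253.8,397.4),(201,331.2),(285.5,340.8)]: print("red",atz(t,a,115))
print("centrifuge deck front edge",atz(t,(258,151),90),atz(t,(247,223),90), "lid", atz(t,(226,143),100),atz(t,(211,217),100))
print("stand corners",[atz(t,a,95).round(0)for a in[(225,294),(258,293),(224,373),(256,374)]])
c=s["image"][140:320,160:340]; d=t["image"][140:320,120:420]
a=cv2.resize(c,None,fx=3,fy=3,interpolation=2); b=cv2.resize(d,None,fx=2.6,fy=2.6,interpolation=2)
for n,i in(("cs.png",a),("ct.png",b)): cv2.imwrite("pics/"+n,i[:,:,::-1])
E
```

```text
rod [ 477.2 -328.6  132.2] [ 479.53269733 -329.59680666  125.        ] [ 473.69331972 -318.79243193  125.        ]
tamper [ 468.2 -234.8  116.8] [ 468.19316231 -234.97659772  115.        ]
stand [ 473.4 -277.9    0.5] [ 474.43970771 -277.80441091    0.        ]
slot [480.48732283  64.01111019  90.        ]
red [ 448.25818805 -423.82841565  115.        ]
red [ 565.89870843 -275.133851    115.        ]
red [ 376.31058047 -296.87058567  115.        ]
centrifuge deck front edge [431.63967418 138.64267816  90.        ] [458.79697674 -27.82504572  90.        ] lid [505.23714794 156.43689193 100.        ] [541.57105639 -13.70381563 100.        ]
stand corners [array([ 511., -192.,   95.]), array([ 435., -190.,   95.]), array([ 515., -374.,   95.]), array([ 442., -376.,   95.])]
```

View pics/ct.png

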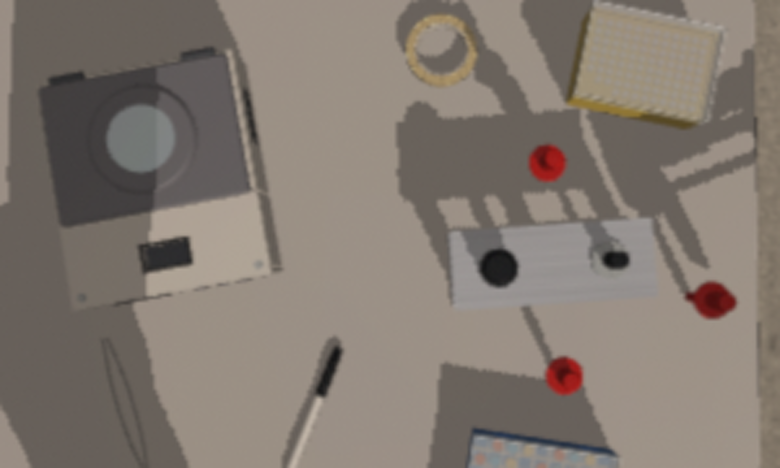

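```bash
python3 - <<'E'
from h import *
q=down(-1.41)
set_gripper(0.55)
ctrl.move_pose([440,-328,320],q)
c=camera("wrist"); save(c,"w1.png")
for o in ["rod_grip","tamper_grip","stand"]:
    for d in place_of(c,o)[:3]: print(o,round(d["confidence"],2),np.round(d["pixel"]),atz(c,d["pixel"],{"rod_grip":125,"tamper_grip":115,"stand":0}[o]).round(1))
print(proj(c,[477,-328,125]),proj(c,[477,-328,150]),ctrl.current_t(),ctrl.current_joint_positions())
E
```

```text
rod_grip 0.86 [232. 228.] [ 380.6 -292.   125. ]
rod_grip 0.74 [190. 366.] [ 445.4 -421.3  125. ]
rod_grip 0.73 [144. 283.] [ 476.3 -332.8  125. ]
tamper_grip 0.81 [131. 178.] [ 471.8 -231.1  115. ]
stand 0.76 [124. 239.] [ 480.2 -277.5    0. ]
(np.float64(142.9145004362869), np.float64(277.81664116900004)) (np.float64(146.04380204003024), np.float64(278.10060396399433)) 3.2 [ 1.05892476  0.27032367 -0.55908605  1.72245956  0.15286856  1.19312924
 -0.95277124]
```

View pics/w1.png

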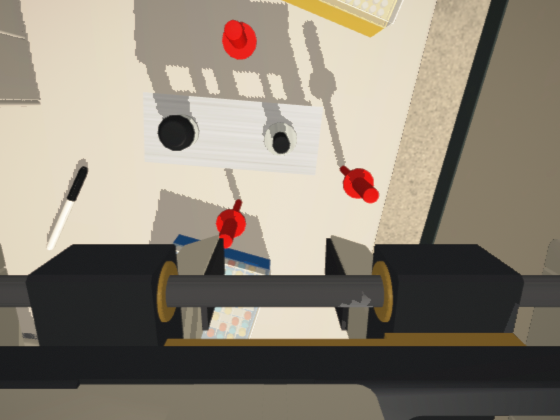

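```bash
python3 - <<'E'
from h import *
q=down(-1.41)
ctrl.move_pose([476.5,-330.5,230],q)
print(ctrl.move_l([476.5,-330.5,134],speed=80,guard=8))
set_gripper(0.0,40)
print(ctrl.current_eef_pos(),ctrl.current_grip_width()*92,ctrl.current_finger_force(),ctrl.current_ft_force())
ctrl.move_l([476.5,-330.5,285],speed=100)
print(ctrl.current_grip_width()*92,ctrl.current_ft_force())
c=camera("side"); save(c,"s2.png")
w=camera("wrist")
for k in (c,w):
    for d in place_of(k,"rod_grip")[:4]: print(round(d["confidence"],2),np.round(d["pixel"]))
    print(proj(k,[476.5,-330.5,276]))
    print([np.round(proj(k,[476.5,-330.5,276+h])).tolist() for h in(-115,-30,25)])
im=np.hstack([c["image"][90:330,120:380],w["image"][:240,150:410]])
cv2.imwrite("pics/s2c.png",cv2.resize(im,None,fx=1.5,fy=1.5)[:,:,::-1])
print(ctrl.current_t())
E
```

```text
False
[ 476.54187457 -330.46607722  134.04671815] 15.514601836724646 40.00009364099242 [-0.10440173 -0.75449983  0.47137763]
15.796711278058666 [-0.11798237  0.44605224 -1.44671556]
0.85 [297. 210.]
0.81 [246. 179.]
0.68 [237. 284.]
0.66 [175. 228.]
(np.float64(174.02250218020498), np.float64(228.6886155933786))
[[237.0, 233.0], [191.0, 230.0], [159.0, 228.0]]
0.93 [266. 278.]
0.62 [235. 367.]
0.57 [ 75. 222.]
(np.float64(270.83326032012724), np.float64(272.45925082140815))
[[201.0, 273.0], [245.0, 273.0], [301.0, 272.0]]
7.5417
```

View pics/s2c.png

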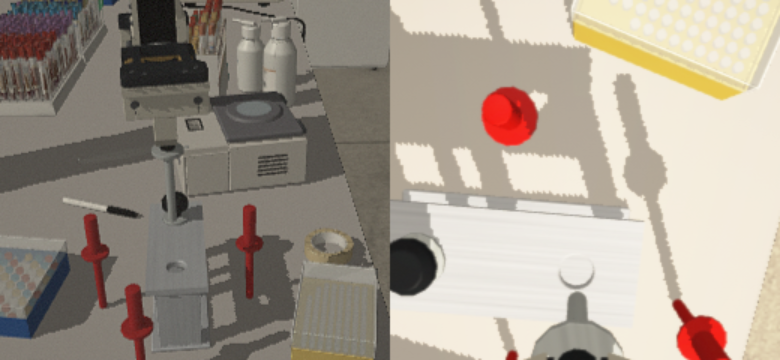

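```bash
python3 - <<'E'
from h import *
w=camera("wrist"); print("hole",atz(w,(180,274),95))
ctrl.move_l([430,62,285],speed=200)
w=camera("wrist"); save(w,"w3.png"); t=camera("top"); s=camera("side")
for k in (w,t,s):
    for d in place_of(k,"release_slot")[:2]: print(round(d["confidence"],2),np.round(d["pixel"],1),atz(k,d["pixel"],90))
    print(proj(k,[480.5,64,90]))
cv2.imwrite("pics/w3.png",w["image"][:,:,::-1])
print(ctrl.current_t())
E
```

```text
hole [ 479.33972734 -330.55745489   95.        ]
0.95 [129.1 277.6] [480.68513471  65.0968395   90.        ]
(np.float64(129.48642096441276), np.float64(278.72167763857925))
0.76 [239.4 182.3] [475.35842319  67.13377053  90.        ]
(np.float64(237.1945793819499), np.float64(183.70491608539453))
0.93 [171.6 250.2] [482.98888086  72.6687689   90.        ]
0.43 [290.2 239.7] [ 486.81036717 -382.22756506   90.        ]
(np.float64(173.06871349541103), np.float64(249.06469536762603))
10.0167
```

View pics/w3.png

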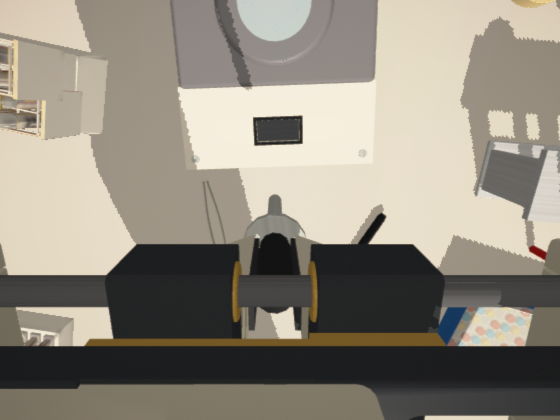

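```bash
python3 - <<'E'
from h import *
ctrl.move_l([480.5,65,285],speed=120)
ctrl.move_l([480.5,65,224],speed=80)
w=camera("wrist"); s=camera("side"); 
for k in (w,s):
    for d in place_of(k,"release_slot")[:2]: print(round(d["confidence"],2),np.round(d["pixel"],1),atz(k,d["pixel"],90))
    print(proj(k,[480.5,65,90]),proj(k,[480.5,65,100]))
im=np.hstack([cv2.resize(w["image"][80:330,170:390],None,fx=2,fy=2),cv2.resize(s["image"][100:225,190:290],None,fx=3,fy=3,interpolation=2)[:500].copy() if 0 else cv2.resize(s["image"][120:220,200:270],(350,500),interpolation=2)])
cv2.imwrite("pics/w4.png",im[:,:,::-1]); print(im.shape,ctrl.current_t())
E
```

```text
0.92 [198.  272.5] [481.03971748  65.65374483  90.        ]
(np.float64(198.75984350832073), np.float64(273.19269300691707)) (np.float64(202.1557507899481), np.float64(273.14917869597895))
(np.float64(172.89963166750985), np.float64(249.083759237854)) (np.float64(169.32583453027826), np.float64(248.91560260115176))
(500, 790, 3) 11.7
```

View pics/w4.png

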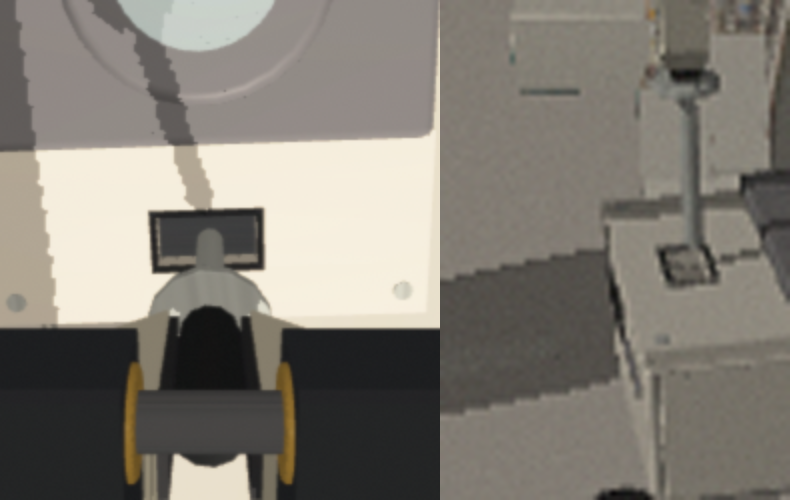

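```bash
python3 - <<'E'
from h import *
x,y=479.3,65.3
ctrl.move_l([x,y,224],speed=50)
print(ctrl.move_l([x,y,184],speed=40,guard=3),ctrl.current_eef_pos(),ctrl.current_ft_force())
if ctrl.current_eef_pos()[2]<188:
    print(ctrl.move_l([x,y,164],speed=20,guard=16),ctrl.current_eef_pos(),ctrl.current_ft_force(),ctrl.current_grip_width()*92)
    ctrl.sleep(0.3)
    print(ctrl.current_eef_pos(),ctrl.current_ft_force())
s=camera("side"); cv2.imwrite("pics/s5.png",cv2.resize(s["image"][100:225,180:340],None,fx=4,fy=4)[:,:,::-1]); print(ctrl.current_t())
E
```

```text
False [479.52813422  65.35024516 184.24055784] [0.49918015 0.16601976 0.13159823]
True [480.04196916  65.40888511 166.76919432] [-1.4915761  -1.02273204  8.19762528] 15.387374077053884
[479.99064723  65.40092428 166.79046865] [-1.87243107 -0.5116238   7.17634411]
14.2917
```

View pics/s5.png

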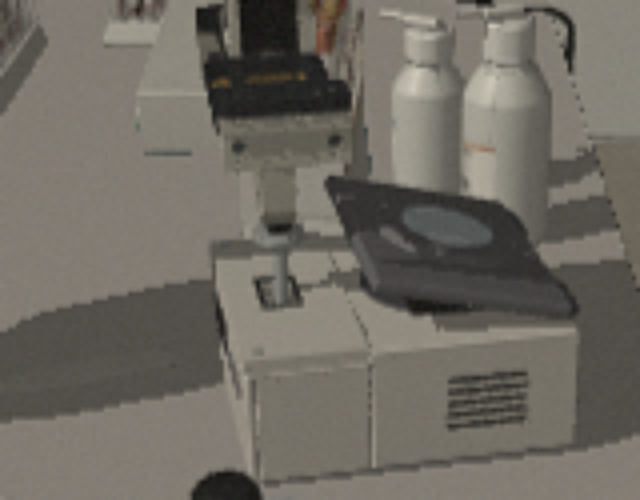

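```bash
python3 - <<'E'
from h import *
ctrl.move_l([479.8,65.3,290],speed=100)
ctrl.move_l([476.8,-330.5,290],speed=200)
ctrl.move_l([476.8,-330.5,230],speed=80)
w=camera("wrist"); s=camera("side")
print(proj(w,[476.8,-330.5,95]),proj(w,[476.8,-330.5,106]))
im=np.hstack([cv2.resize(w["image"][80:330,170:390],None,fx=2,fy=2),cv2.resize(s["image"][160:290,190:281],(350,500),interpolation=2)])
cv2.imwrite("pics/w6.png",im[:,:,::-1]); print(ctrl.current_grip_width()*92,ctrl.current_ft_force(),ctrl.current_t())
E
```

```text
(np.float64(198.51927209465686), np.float64(272.6416563906874)) (np.float64(202.2343920441776), np.float64(272.5844064759713))
15.55081154413058 [ 0.0337756  -0.21999074 -0.68881245] 18.8
```

View pics/w6.png

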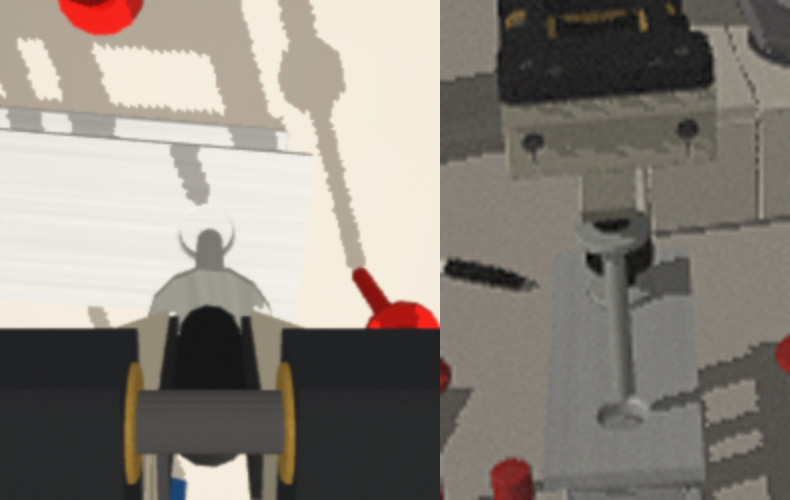

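```bash
python3 - <<'E'
from h import *
x,y=477.8,-330.5
ctrl.move_l([x,y,230],speed=50)
g=ctrl.move_l([x,y,142],speed=60,guard=4); p=ctrl.current_eef_pos(); print(g,p,ctrl.current_ft_force())
if p[2]<146:
    print(ctrl.move_l([x,y,133],speed=20,guard=4),ctrl.current_eef_pos(),ctrl.current_ft_force())
    set_gripper(0.5); ctrl.sleep(0.3)
    ctrl.move_l([x,y,250],speed=100)
    ctrl.move_l([440,-328,320],speed=150); ctrl.sleep(0.5)
    w=camera("wrist"); s=camera("side")
    for k in(w,s):
        for d in place_of(k,"rod_grip")[:4]: print(round(d["confidence"],2),np.round(d["pixel"]),atz(k,d["pixel"],125).round(1))
    im=np.hstack([cv2.resize(w["image"][60:260,130:350],(440,400)),cv2.resize(s["image"][130:330,200:350],(300,400))])
    cv2.imwrite("pics/w7.png",im[:,:,::-1])
print(ctrl.current_t())
E
```

```text
False [ 478.05360135 -330.66608468  142.41384467] [-0.0179343   1.08335199 -1.62119167]
True [ 477.80691457 -330.56718108  134.01933779] [ 0.06335812 -0.31051338  4.07677939]
0.85 [145. 287.] [ 477.7 -335.3  125. ]
0.82 [ 37. 235.] [ 562.5 -274.2  125. ]
0.76 [188. 368.] [ 448.5 -421.2  125. ]
0.72 [233. 230.] [ 379.8 -292.6  125. ]
0.92 [248. 180.] [ 380.5 -310.8  125. ]
0.82 [238. 285.] [ 563.7 -283.   125. ]
0.78 [297. 208.] [ 444.6 -435.9  125. ]
0.57 [253. 234.] [ 475.3 -325.8  125. ]
24.7917
```

View pics/w7.png

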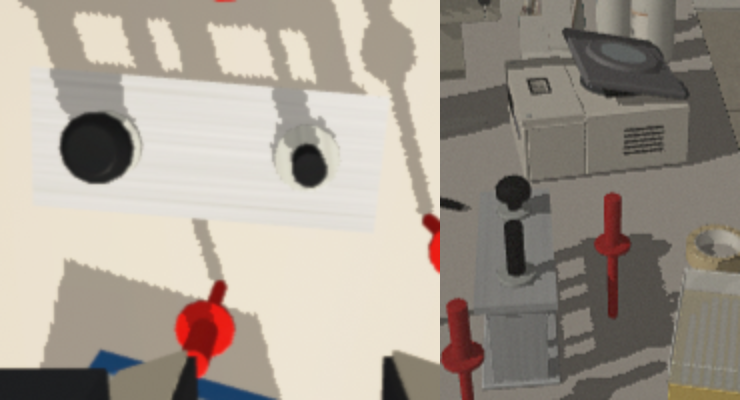

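The rod hangs upright in its own hole, the tamper is where it was, the lid is ajar, and the gripper is clear of everything.

```bash
python3 -c "
from h import *
print(ctrl.close_job())"
```

```text
the job is handed in; nothing more can be done
None
```

The job is handed in: the held rod pressed the tab to its stop and the lid popped ajar; in the last pictures the rod hangs upright in its own hole, the tamper looks unmoved and the gripper is clear, though handing in returned no verdict.

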